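# Right the fallen reagent bottle onto the balance

### The arm

A 6-joint arm with a two-finger parallel gripper is mounted at the origin on the work surface. World frame = base frame: x ahead of the robot, y to its left, z up, the work surface at z = 0. Lengths are in m, angles in rad, forces in N, time in s.
With the tool pointing down it reaches from about 0.3 to 0.775 m from the base axis. Payload 14.6 kg.
Tool frame: the origin (TCP) lies on the mounting face of the last link; the fingertips stand 173 mm ahead of it and the grasp point (between the pads) lies 155 mm ahead of it; z points along the fingers, y is the line along which they close (so a half turn about z gives the same grasp; the last joint's range is limited). The gripper opens to 85 mm and grips with 20 to 120 N. Pads are 22 mm wide; open, the fingers measure 114 mm over their backs; the gripper's body (76 mm by 85 mm) begins 54 mm behind the grasp point. The pads swing forward as they close: fully open they stand 13 mm farther back than shut.
Start: joints at [-1.224, 0.3, 1.521, -0, 1.321, -0.067], TCP at [0.221, -0.504, 0.405] pointing down, gripper open.
Joint ranges: [-3.03, 3.03], [-0.79, 2.21], [0.23, 2.52], [-1.04, 4.18], [0, 3.07], [-2.55, 2.55]. Speed limits (rad/s): [2.22, 2.22, 2.57, 3.14, 3.14, 3.14].

### API

Orientations are given as a unit quaternion [w, x, y, z].
In Python, from plant import robot gives the robot as it stands.
- The arm moves only by the shell command python3 -m crank 'ROWS' [FORCE]. ROWS is JSON, a list of rows, each a list of 3 entries, a list of its own where there are three numbers: the shift along the tool's x, y, z in m, then the turn, a rotation vector about the tool's x, y, z in degrees, then the gripper command: -1 is shut, 1 is fully open, values between are in proportion. A call has 1 to 20 rows; each row shifts and turns the commanded pose from where the row before left it, along the tool's axes as they then stand; what a row does not reach is not made up. A row lasts 1/12 s, in which the tool goes at most 41.7 mm and 7.16 degrees, less where a joint would pass 70% of its speed; a pose out of reach is approached as far as the arm can. A call with a gripper value outside its range is refused whole. The fingers move at their own pace and stop on an object; FORCE is the grip in N (left out, the last holds). Time passes only in rows, so rows that do not move let the fingers close. It gives the time, the measured TCP pose, the force, the opening and the grip force at its end, in the units of the state.
- robot.get_state(): the state, without advancing time (a new reading comes with each control period).
- robot.grab_frame(name): name is "scene" or "top" or "wrist"; returns the picture (420x560x3 uint8, blue, green, red); there is no depth.
- robot.get_calibration(name): a dict with "intrinsics" (3x3 intrinsics, pixels), "extrinsics" (4x4, takes a point from camera to world coordinates). Camera axes: x right, y up, looking along -z (the intrinsics and any distortion apply to the point x, -y, -z); pixel columns grow to the right and rows downward; lengths in m; the calibration is good to about 2 mm. A picture is of the moment at which its call begins: read the wrist's pose just before it. get_calibration takes no time and is no camera call; for the wrist camera it gives the pose at the moment of the call.
- robot.sign_off(): hands the job in; it is judged then, once.
The state is a dict: "time": time; "q": joint angles; "joint_velocities": joint speeds; "joint_efforts": joint torques, N m; "ee_pos": TCP position; "tool_rot": TCP orientation; "force": force on the tool from outside, world axes, zero at the start; "wrist_torque": the same for the moment, N m; "gripper_width": finger opening in m; "grip_force": force on a finger pad.
Only numpy, scipy, OpenCV 4.12 (cv2) and the standard library are available. Lean on these libraries where they do the work, as an engineer would, in place of code of your own. Each camera call takes 0.05 s, during which the arm holds its last target. There are 200 camera calls.

### The job

A small square amber glass bottle has fallen over on the weighing bench. Stand it upright, cap up, on the balance with the round pan, its whole base resting on the pan, set down gently rather than dropped. Leave the other things on the bench where they are and standing.

Things in the scene. Friction and masses are not known exactly. Their poses are not given: they have to be found in the camera images.
- bottle: Closed square amber glass bottle, black cap, lying on a flat side on the bench between the balances. 112 mm long: body 52 x 52 mm in section for 82 mm from the base (corners rounded 6 mm), then a round shoulder and cap, 36 mm diameter. 0.15 to 0.3 kg. Origin: centre of the base. x axis: from base to cap (lying: level, roughly to the robot's left; standing: up); y, z: square to its sides.
- round_balance_pan (a point): Centre of the top face of the round pan: a rigid, level steel disc, 140 mm diameter, 8 mm thick, top 70 mm above the bench. The balance under it is fixed: white housing 180 mm wide, 50 mm high, on a grey foot 260 x 200 mm, display and keys at the robot's side. Site axes: z up, x away from the keys.
- round_balance: The balance with the round pan, on the left or on the right. Origin under the centre of its foot, z up, keys at -x; the pan's centre lies 30 mm along +x.
- square_balance_pan (a point): Centre of the top face of the other balance's rectangular steel pan, 130 x 150 mm, 70 mm above the bench; that balance is otherwise the same, is fixed, and has a beaker on it. Not to be used.
- beaker: Glass beaker, 64 mm diameter, 65 mm high, standing on the square pan. Leave alone. Origin: centre of its underside, z up.
- tall_bottle: Upright amber bottle, 72 mm diameter, 170 mm high, at the far side of the bench. Leave alone. Origin: centre of its underside, z up.
- white_bottle: Upright white plastic bottle with red cap, 68 mm diameter, 150 mm high, at the far side. Leave alone. Origin: centre of its underside, z up.
- dropper: Upright clear dropper bottle, 42 mm diameter, 115 mm high, in the middle of the far side, in front of a fixed wooden crate of similar ones. Leave alone. Origin: centre of its underside, z up.
- brush: Flat bench brush, 160 mm long, under 30 mm high, lying across the bench beyond the fallen bottle. Leave alone. Origin: under its middle, x along it.
There are look-alikes about, which are no part of the job. Leave any green, pink or turquoise look-alike of the bottle alone.

How it is judged:
At the end, for the whole second after the job is handed in: Bottle at rest on the round pan, upright within 0.08 rad, cap up, base within 5 mm of the pan's height and its centre within 36 mm of the pan's centre. Beaker, tall, white and dropper bottles upright within 0.15 rad; they and the brush within 30 mm of their starts (angle between bottle's own x axis and vertical below 0.08 rad and horizontal distance between bottle and round_balance_pan below 0.036 m and z of bottle in the frame of round_balance_pan between -0.005 and 0.005 m and linear speed of bottle below 0.02 m/s and angular speed of bottle below 0.2 rad/s and angle between each of beaker, tall_bottle, white_bottle, dropper's own z axis and vertical below 0.15 rad and distance of each of beaker, tall_bottle, white_bottle, dropper, brush from where it was at the start of the episode below 0.03 m); the robot touches nothing.
It fails at once if the bottle is dropped (moving faster than 0.45 m/s, a fall of about 10 mm, with no finger on it) (contact force between bottle and the fingers below 0.05 N and linear speed of bottle above 0.45 m/s).
It fails at once if the bottle is slammed on the round balance (over 40 N) (contact force between bottle and round_balance above 40 N).
It fails at once if a standing bystander is knocked over (tilted over 0.5 rad) (angle between any of beaker, tall_bottle, white_bottle, dropper's own z axis and vertical above 0.5 rad).
It fails at once if a bystander is shifted by over 30 mm (distance of any of beaker, tall_bottle, white_bottle, dropper, brush from where it was at the start of the episode above 0.03 m).
It also fails if it takes over 42 s, if anything falls off the work surface, if the arm or the gripper's body presses on something with over 40 N, if the wrist force passes 120 N, or if a joint passes its speed limit or range.

## Working session

There is one attempt and no reset: what is moved stays moved. The work goes in short steps, Python scripts to look and compute and a shell command to move; the robot and the scene stay as the last step left them, time stands still between calls to the robot, and variables do not carry over. Pictures are saved under pics/ and viewed, at most 10 in all, crops included, and the job is handed in when it is done.

```bash
mkdir -p pics; ls; python3 - <<'E'
from plant import robot
import cv2,numpy as np
s=robot.get_state();print(s)
for n in("scene","top"):
    cv2.imwrite(f"pics/{n}0.png",robot.grab_frame(n))
    c=robot.get_calibration(n);print(n,np.round(c["intrinsics"],2).tolist(),np.round(c["extrinsics"],3).tolist(),c.keys())
E
```

```text
pics
{'time': 0.0, 'q': array([-1.22357832e+00,  3.00503226e-01,  1.52161830e+00,  1.23080833e-05,
        1.32070348e+00, -6.66251480e-02]), 'joint_velocities': array([8.18825877e-05, 1.03985017e-03, 3.44849612e-04, 1.24226806e-03,
       7.41835135e-04, 7.60404342e-04]), 'joint_efforts': array([-1.64375233e-03, -5.43505275e+01, -3.61798704e+01, -1.56429055e-04,
        3.97782118e-03,  2.86464092e-05]), 'ee_pos': array([ 0.22114547, -0.50354335,  0.40408782]), 'tool_rot': array([-6.10955240e-04,  9.78668135e-01,  2.05446592e-01, -8.02608766e-05]), 'force': array([-0.16274621, -0.70996648,  0.03923019]), 'wrist_torque': array([0.0295524 , 0.0182912 , 0.01073663]), 'grip_force': 0.0, 'gripper_width': 0.08528089187392678}
scene [[536.86, 0.0, 277.41], [0.0, 536.86, 212.38], [0.0, 0.0, 1.0]] [[-0.886, -0.294, 0.36, 0.914], [0.464, -0.587, 0.663, 0.728], [0.016, 0.755, 0.656, 0.791], [0.0, 0.0, 0.0, 1.0]] dict_keys(['intrinsics', 'extrinsics'])
top [[392.49, 0.0, 286.71], [0.0, 392.49, 206.72], [0.0, 0.0, 1.0]] [[0.015, 0.997, -0.07, 0.455], [-1.0, 0.015, -0.0, -0.005], [0.001, 0.07, 0.998, 1.078], [0.0, 0.0, 0.0, 1.0]] dict_keys(['intrinsics', 'extrinsics'])
```

View pics/top0.png

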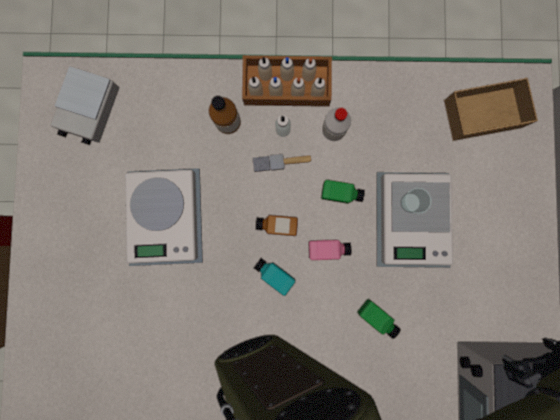

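View pics/scene0.png

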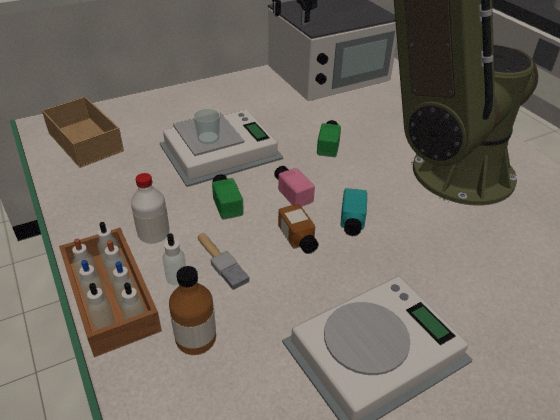

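Top view: the amber bottle is at (277,225), cap to the left. Look-alikes are green at (340,191) and (379,318), pink at (330,250) and turquoise at (276,277). The tall amber bottle at (223,115) is upright. I choose (277,225). The round pan is on the left at (157,204), and I'll check all this in a close crop.

```bash
cat > h.py <<'E'
import numpy as np,cv2
from plant import robot
def ray(n,uv,z,c=None):
    c=c or robot.get_calibration(n);K=c["intrinsics"];E=np.array(c["extrinsics"])
    d=np.linalg.solve(K,[uv[0],uv[1],1]);d=E[:3,:3]@[d[0],-d[1],-d[2]];o=E[:3,3]
    return o+d*(z-o[2])/d[2]
E
python3 - <<'E'
import cv2,numpy as np
a=cv2.imread("pics/top0.png")[190:262,236:326]
b=cv2.imread("pics/top0.png")[160:270,115:210]
a=cv2.resize(a,None,fx=5,fy=5,interpolation=2)
b=cv2.resize(b,(311,360),interpolation=2)
cv2.imwrite("pics/crop0.png",np.hstack([a,b]))
E
```

```text
(no output)
```

View pics/crop0.png

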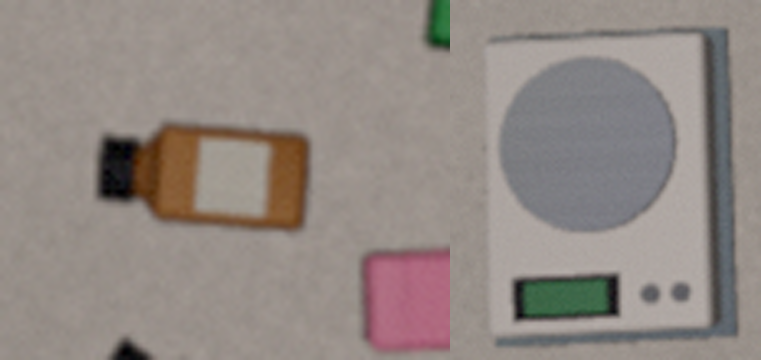

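The crop confirms the amber bottle: cap end at (256,223), base end at (297,226). The round pan's centre is at (157.2,204).

```bash
python3 - <<'E'
from h import *
print(ray("top",(297,226.5),.052),ray("top",(256,223.4),.035),ray("top",(157.2,204),.07))
for u in [(340,191),(364,195),(330,250),(351,249),(259,264),(276,277),(268,163),(300,160),(283,125)]: print(u,ray("top",u,.026).round(3))
E
```

```text
[ 0.47579016 -0.03294929  0.052     ] [0.48276717 0.07558331 0.035     ] [0.52806078 0.32823964 0.07      ]
(340, 191) [ 0.574 -0.148  0.026]
(364, 195) [ 0.564 -0.213  0.026]
(330, 250) [ 0.415 -0.122  0.026]
(351, 249) [ 0.418 -0.178  0.026]
(259, 264) [0.375 0.066 0.026]
(276, 277) [0.342 0.02  0.026]
(268, 163) [0.647 0.047 0.026]
(300, 160) [ 0.656 -0.039  0.026]
(283, 125) [0.752 0.008 0.026]
```

```bash
python3 -m crank '[[[0,0,0],[0,7,0],1],[[0,0,0],[0,7,0],1],[[0,0,0],[0,7,0],1]]' 40; python3 -c "
from plant import robot
print(robot.get_state()['q'].round(3))"
```

```text
time: 0.35
ee_pos: [0.2213, -0.5035, 0.4046]
tool_rot: [-0.038, 0.962, 0.202, 0.181]
force: [0.3, 0.4, 0.2]
gripper_width: 0.0851
grip_force: 0.0
[-1.271  0.305  1.526  0.378  1.369 -0.201]
```

```bash
cat >> h.py <<'E'
from scipy.spatial.transform import Rotation as R
def Rt(yaw,tilt): # tool x along cap heading yaw(deg), then turned tilt deg about tool y
    c,s=np.cos(np.radians(yaw)),np.sin(np.radians(yaw))
    return R.from_matrix(np.array([[c,s,0],[s,-c,0],[0,0,-1]]))*R.from_rotvec([0,tilt,0],degrees=True)
def plan(g,Rg,L=.150):
    s=robot.get_state();w=s["tool_rot"];Rc=R.from_quat([w[1],w[2],w[3],w[0]])
    t=np.array(g)-L*Rg.as_matrix()[:,2]
    rv=(Rc.inv()*Rg).as_rotvec(degrees=True);d=t-s["ee_pos"]
    print("turn deg",rv.round(2),"shift before turn mm",(1000*Rc.inv().apply(d)).round(1),"after turn mm",(1000*Rg.inv().apply(d)).round(1),"q",s["q"].round(2),"t",s["time"])
E
python3 -c "
from h import *
plan([.4795,.024,.13],Rt(86.3,-15))"
```

```text
turn deg [  3.53 -32.6  -63.45] shift before turn mm [ 387.4 -413.6  290.4] after turn mm [595.7 223.7 -25.3] q [-1.27  0.31  1.53  0.38  1.37 -0.2 ] t 0.35
```

```bash
python3 -m crank '[[[0,0,0],[0.3,-2.7,-5.3],1],[[0,0,0],[0.3,-2.7,-5.3],1],[[0,0,0],[0.3,-2.7,-5.3],1],[[0,0,0],[0.3,-2.7,-5.3],1],[[0,0,0],[0.3,-2.7,-5.3],1],[[0,0,0],[0.3,-2.7,-5.3],1],[[0,0,0],[0.3,-2.7,-5.3],1],[[0,0,0],[0.3,-2.7,-5.3],1],[[0,0,0],[0.3,-2.7,-5.3],1],[[0,0,0],[0.3,-2.7,-5.3],1],[[0,0,0],[0.3,-2.7,-5.3],1],[[0,0,0],[0.3,-2.7,-5.3],1]]'
python3 -m crank '[[[0.035,0.013,0],[0,0,0],1],[[0.035,0.013,0],[0,0,0],1],[[0.035,0.013,0],[0,0,0],1],[[0.035,0.013,0],[0,0,0],1],[[0.035,0.013,0],[0,0,0],1],[[0.035,0.013,0],[0,0,0],1],[[0.035,0.013,0],[0,0,0],1],[[0.035,0.013,0],[0,0,0],1],[[0.035,0.013,0],[0,0,0],1],[[0.035,0.013,0],[0,0,0],1],[[0.035,0.013,0],[0,0,0],1],[[0.035,0.013,0],[0,0,0],1]]'
python3 -c "
from h import *
plan([.4795,.024,.13],Rt(86.3,-15))"
```

```text
time: 1.35
ee_pos: [0.2212, -0.5035, 0.4043]
tool_rot: [0.087, 0.721, 0.681, -0.098]
force: [-0.3, -0.3, -0.3]
gripper_width: 0.0854
grip_force: 0.0
time: 2.35
ee_pos: [0.4017, -0.1064, 0.2951]
tool_rot: [0.088, 0.722, 0.679, -0.097]
force: [1.0, -0.3, -0.1]
gripper_width: 0.0857
grip_force: 0.0
turn deg [-0.22 -0.02  0.21] shift before turn mm [173.1  69.7 -25.7] after turn mm [173.3  69.2 -25.5] q [-0.3   0.14  2.01 -0.31  0.96 -0.07] t 2.35
```

```bash
python3 -m crank '[[[0.035,0.014,-0.005],[0,0,0],1],[[0.035,0.014,-0.005],[0,0,0],1],[[0.035,0.014,-0.005],[0,0,0],1],[[0.035,0.014,-0.005],[0,0,0],1],[[0.033,0.014,-0.005],[0,0,0],1],[[0,0,0],[0,0,0],1]]'
python3 - <<'E'
from h import *
plan([.4795,.024,.026],Rt(86.3,-15))
c=robot.get_calibration("wrist");im=robot.grab_frame("wrist");cv2.imwrite("pics/w1.png",im)
np.savez("w1.npz",K=c["intrinsics"],E=c["extrinsics"])
im=robot.grab_frame("top");cv2.imwrite("pics/top1.png",im)
E
```

```text
time: 2.85
ee_pos: [0.4834, 0.0649, 0.2738]
tool_rot: [0.087, 0.721, 0.681, -0.096]
force: [-0.2, -0.9, -0.3]
gripper_width: 0.0853
grip_force: 0.0
turn deg [-0.17 -0.07  0.43] shift before turn mm [ 24.3  -0.7 100.1] after turn mm [ 24.4  -1.2 100. ] q [ 0.1   0.33  1.82 -0.3   1.06  0.31] t 2.85
```

View pics/w1.png

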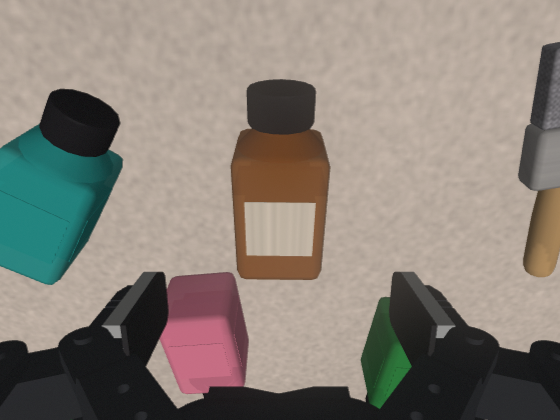

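```bash
python3 - <<'E'
from h import *
d=np.load("w1.npz");c={"intrinsics":d["K"],"extrinsics":d["E"]}
print(c["extrinsics"].round(3))
for uv,z in [((279,278),.052),((279,263),.052),((279,278),.006),((281,82),.035),((281,82),.026),((240,278),.052),((321,278),.052),((233,165),.052),((328,165),.052)]: print(uv,z,ray("",uv,z,c).round(4))
E
```

```text
[[ 0.998  0.048  0.035  0.487]
 [-0.059  0.851  0.522  0.127]
 [-0.005 -0.523  0.852  0.225]
 [ 0.     0.     0.     1.   ]]
(279, 278) 0.052 [ 0.4775 -0.0287  0.052 ]
(279, 263) 0.052 [ 0.4782 -0.017   0.052 ]
(279, 278) 0.006 [ 0.4749 -0.0701  0.006 ]
(281, 82) 0.035 [0.4849 0.0828 0.035 ]
(281, 82) 0.026 [0.4848 0.0807 0.026 ]
(240, 278) 0.052 [ 0.4539 -0.0274  0.052 ]
(321, 278) 0.052 [ 0.5029 -0.0301  0.052 ]
(233, 165) 0.052 [0.4588 0.0476 0.052 ]
(328, 165) 0.052 [0.5064 0.0449 0.052 ]
```

```bash
python3 -m crank '[[[0.005,0,0.016],[0,0,0.1],1],[[0.005,0,0.016],[0,0,0.1],1],[[0.005,0,0.016],[0,0,0.1],1],[[0.004,0,0.016],[0,0,0.1],1],[[0.004,0,0.016],[0,0,0],1],[[0.003,0,0.016],[0,0,0],1],[[0,0,0],[0,0,0],1]]'
python3 - <<'E'
from h import *
plan([.4805,.026,.028],Rt(86.3,-15))
E
```

```text
time: 3.53
ee_pos: [0.4806, 0.0598, 0.1729]
tool_rot: [0.086, 0.725, 0.676, -0.098]
force: [0.6, 1.4, -0.5]
gripper_width: 0.0854
grip_force: 0.0
turn deg [-0.48  0.   -0.21] shift before turn mm [ 5.   2.1 -1.3] after turn mm [ 4.9  2.1 -1.3] q [ 0.09  0.51  1.87 -0.35  0.85  0.4 ] t 3.5333
```

```bash
python3 -m crank '[[[0.005,0.002,0],[0,0,0],1],[[0,0,0],[0,0,0],-1],[[0,0,0],[0,0,0],-1],[[0,0,0],[0,0,0],-1],[[0,0,0],[0,0,0],-1],[[0,0,0],[0,0,0],-1],[[0,0,0],[0,0,0],-1],[[0,0,0],[0,0,0],-1],[[0,0,0],[0,0,0],-1],[[0,0,0],[0,0,0],-1],[[0,0,0],[0,0,0],-1]]' 50
python3 -m crank '[[[0.001,0,-0.005],[0,0,0],-1],[[0.003,0,-0.012],[0,0,0],-1],[[0.006,0,-0.022],[0,0,0],-1],[[0.006,0,-0.022],[0,0,0],-1],[[0.006,0,-0.022],[0,0,0],-1],[[0.006,0,-0.022],[0,0,0],-1],[[0.006,0,-0.022],[0,0,0],-1],[[0.006,0,-0.022],[0,0,0],-1],[[0,0,0],[0,0,0],-1]]'
python3 - <<'E'
from h import *
plan([.528,.328,.2],Rt(86.3,75))
cv2.imwrite("pics/w2.png",robot.grab_frame("wrist"))
E
```

```text
time: 4.45
ee_pos: [0.4842, 0.0658, 0.1749]
tool_rot: [0.088, 0.725, 0.677, -0.096]
force: [-0.8, 0.7, 7.4]
gripper_width: 0.0515
grip_force: 52.9
time: 5.2
ee_pos: [0.49, 0.1442, 0.3115]
tool_rot: [0.089, 0.724, 0.677, -0.093]
force: [0.5, 0.0, -0.9]
gripper_width: 0.0513
grip_force: 52.6
turn deg [ 2.300e-01  8.984e+01 -6.000e-02] shift before turn mm [58.3 25.8 59.8] after turn mm [-59.6  26.1  58.4] q [ 0.25  0.33  1.72 -0.27  1.19  0.43] t 5.2
```

View pics/w2.png

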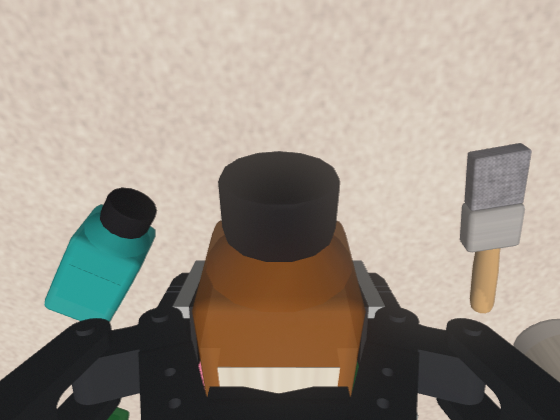

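```bash
python3 -m crank '[[[0,0,0],[0,3,0],-1],[[0,0,0],[0,6,0],-1],[[0,0,0],[0,6,0],-1],[[0,0,0],[0,6,0],-1],[[0,0,0],[0,6,0],-1],[[0,0,0],[0,6,0],-1],[[0,0,0],[0,6,0],-1],[[0,0,0],[0,6,0],-1],[[0,0,0],[0,6,0],-1],[[0,0,0],[0,6,0],-1],[[0,0,0],[0,6,0],-1],[[0,0,0],[0,6,0],-1],[[0,0,0],[0,6,0],-1],[[0,0,0],[0,6,0],-1],[[0,0,0],[0,6,0],-1],[[0,0,0],[0,3,0],-1],[[0,0,0],[0,0,0],-1]]'
python3 - <<'E'
from h import *
plan([.528,.328,.16],Rt(86.3,75))
cv2.imwrite("pics/s3.png",robot.grab_frame("scene"))
cv2.imwrite("pics/t3.png",robot.grab_frame("top"))
E
```

```text
time: 6.67
ee_pos: [0.4893, 0.142, 0.306]
tool_rot: [-0.417, 0.581, 0.539, 0.444]
force: [-0.1, 0.0, -2.3]
gripper_width: 0.0515
grip_force: 52.5
turn deg [ 0.24 -0.1  -0.4 ] shift before turn mm [-92.3  26.9  69.4] after turn mm [-92.4  26.6  69.5] q [ 0.08  0.36  1.83  1.44  1.31 -0.58] t 6.6667
```

View pics/s3.png

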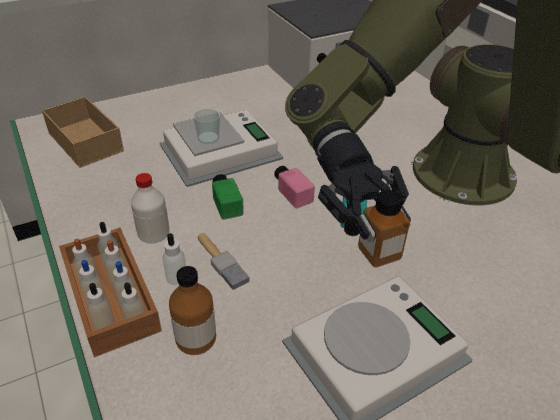

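```bash
python3 -m crank '[[[-0.008,0.003,0.009],[0,0,0],-1],[[-0.015,0.005,0.012],[0,0,0],-1],[[-0.015,0.005,0.012],[0,0,0],-1],[[-0.015,0.005,0.012],[0,0,0],-1],[[-0.015,0.004,0.01],[0,0,0],-1],[[-0.014,0.003,0.009],[0,0,0],-1],[[-0.01,0.002,0.005],[0,0,0],-1],[[0,0,0],[0,0,0],-1],[[0,0,0],[0,0,0],-1]]'
python3 - <<'E'
from h import *
plan([.528,.328,.16],Rt(86.3,75))
a=robot.grab_frame("scene");b=robot.grab_frame("top")
cv2.imwrite("pics/s4f.png",a);cv2.imwrite("pics/t4f.png",b)
cv2.imwrite("pics/s4.png",np.hstack([cv2.resize(a[190:390,260:460],(500,500)),cv2.resize(b[150:270,110:182],(300,500))]))
E
```

```text
time: 7.52
ee_pos: [0.5192, 0.1837, 0.2003]
tool_rot: [-0.417, 0.581, 0.541, 0.444]
force: [0.0, 0.4, -1.2]
gripper_width: 0.0513
grip_force: 52.5
turn deg [ 0.15  0.01 -0.28] shift before turn mm [-1.5 -0.5  0. ] after turn mm [-1.5 -0.5  0. ] q [ 0.15  0.61  1.76  1.54  1.23 -0.76] t 7.5167
```

View pics/s4.png

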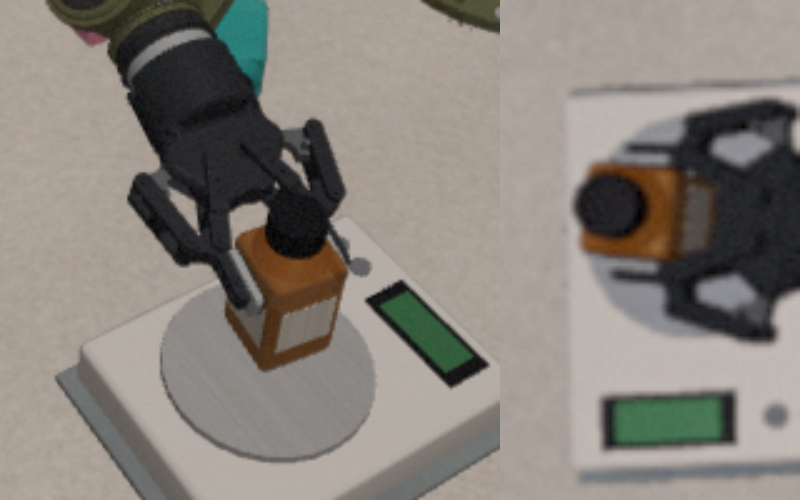

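```bash
python3 - <<'E'
from h import *
print("cap top cam",ray("top",(136.9,199.4),.214),"cap scene",ray("scene",(379.4,272.5),.214))
for z in(.095,.102,.109): print(z,[ray("scene",u,z).round(4) for u in[(366,338),(394,328),(351,314),(372.5,321)]])
E
```

```text
cap top cam [0.52720065 0.32577378 0.214     ] cap scene [0.52657487 0.32956324 0.214     ]
0.095 [array([0.5474, 0.3512, 0.095 ]), array([0.4966, 0.3557, 0.095 ]), array([0.5422, 0.3012, 0.095 ]), array([0.5191, 0.3288, 0.095 ])]
0.102 [array([0.5511, 0.355 , 0.102 ]), array([0.5008, 0.3595, 0.102 ]), array([0.5459, 0.3055, 0.102 ]), array([0.5231, 0.3328, 0.102 ])]
0.109 [array([0.5548, 0.3588, 0.109 ]), array([0.505 , 0.3632, 0.109 ]), array([0.5497, 0.3098, 0.109 ]), array([0.5271, 0.3368, 0.109 ])]
```

The bottle hangs upright, centred over the pan to within a few mm. Lowering it.

```bash
python3 -m crank '[[[-0.004,0,0.001],[0,0,0],-1],[[-0.006,0,0.0016],[0,0,0],-1],[[-0.005,0,0.0013],[0,0,0],-1],[[-0.003,0,0.0008],[0,0,0],-1],[[-0.002,0,0.0005],[0,0,0],-1],[[0,0,0],[0,0,0],-1]]'
python3 -m crank '[[[-0.001,0,0.0003],[0,0,0],-1],[[-0.001,0,0.0003],[0,0,0],-1],[[-0.001,0,0.0003],[0,0,0],-1],[[0,0,0],[0,0,0],-1]]'
```

```text
time: 8.12
ee_pos: [0.519, 0.1834, 0.1795]
tool_rot: [-0.417, 0.581, 0.54, 0.444]
force: [-0.3, -0.4, -1.8]
gripper_width: 0.0516
grip_force: 52.6
time: 8.45
ee_pos: [0.5191, 0.1836, 0.1768]
tool_rot: [-0.416, 0.58, 0.541, 0.444]
force: [0.5, -0.4, -1.0]
gripper_width: 0.0514
grip_force: 52.6
```

```bash
for i in 1 2; do python3 -m crank '[[[-0.001,0,0.0003],[0,0,0],-1],[[-0.001,0,0.0003],[0,0,0],-1],[[0,0,0],[0,0,0],-1]]' | egrep 'pos|force:'; done; python3 -c "
from h import *
b=robot.grab_frame('scene');cv2.imwrite('pics/s5.png',cv2.resize(b[230:370,300:440],(700,600)))"
```

```text
ee_pos: [0.5191, 0.1836, 0.1747]
force: [-0.5, -0.1, -2.2]
grip_force: 52.6
ee_pos: [0.5191, 0.1837, 0.1725]
force: [0.4, -0.3, -2.2]
grip_force: 52.6
```

View pics/s5.png

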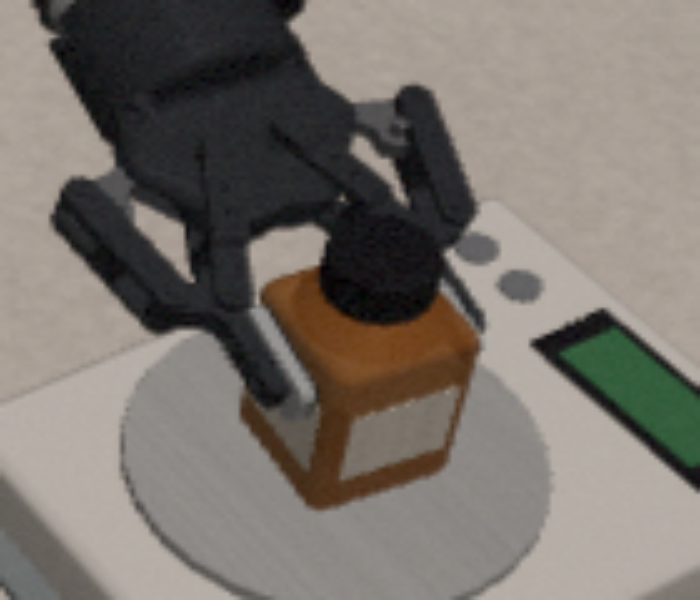

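```bash
for i in 1 2 3; do python3 -m crank '[[[-0.001,0,0.0003],[0,0,0],-1],[[0,0,0],[0,0,0],-1]]' | egrep 'pos|  *force:|^force:'; done
```

```text
ee_pos: [0.5191, 0.1837, 0.1716]
force: [-0.1, -0.3, -1.3]
ee_pos: [0.5191, 0.1837, 0.1705]
force: [-0.6, 0.2, -2.2]
ee_pos: [0.5192, 0.1838, 0.1696]
force: [0.1, -0.1, -1.6]
```

```bash
for i in 1 2 3; do python3 -m crank '[[[-0.001,0,0.0003],[0,0,0],-1],[[0,0,0],[0,0,0],-1]]' | egrep 'pos|^force:'; done
```

```text
ee_pos: [0.5193, 0.1838, 0.1693]
force: [-3.9, -3.0, 8.4]
ee_pos: [0.5194, 0.1838, 0.169]
force: [-8.7, -6.8, 15.5]
ee_pos: [0.5195, 0.1838, 0.1687]
force: [-11.4, -10.4, 23.4]
```

```bash
python3 -m crank '[[[0.001,0,-0.0003],[0,0,0],-1],[[0.0007,0,-0.0002],[0,0,0],-1],[[0,0,0],[0,0,0],-1],[[0,0,0],[0,0,0],-1],[[0,0,0],[0,0,0],-1]]' 20
python3 -m crank '[[[0,0,0],[0,0,0],0.23],[[0,0,0],[0,0,0],0.25],[[0,0,0],[0,0,0],0.27],[[0,0,0],[0,0,0],0.3],[[0,0,0],[0,0,0],0.35],[[0,0,0],[0,0,0],0.4]]'
python3 -c "
from h import *
b=robot.grab_frame('scene');cv2.imwrite('pics/s6.png',cv2.resize(b[230:370,300:440],(700,600)))"
```

```text
time: 10.42
ee_pos: [0.5194, 0.184, 0.1692]
tool_rot: [-0.417, 0.579, 0.541, 0.445]
force: [-3.5, -0.8, 9.3]
gripper_width: 0.0511
grip_force: 52.8
time: 10.92
ee_pos: [0.5191, 0.1838, 0.1682]
tool_rot: [-0.416, 0.58, 0.541, 0.444]
force: [-0.3, 0.2, 0.2]
gripper_width: 0.0597
grip_force: 0.0
```

View pics/s6.png

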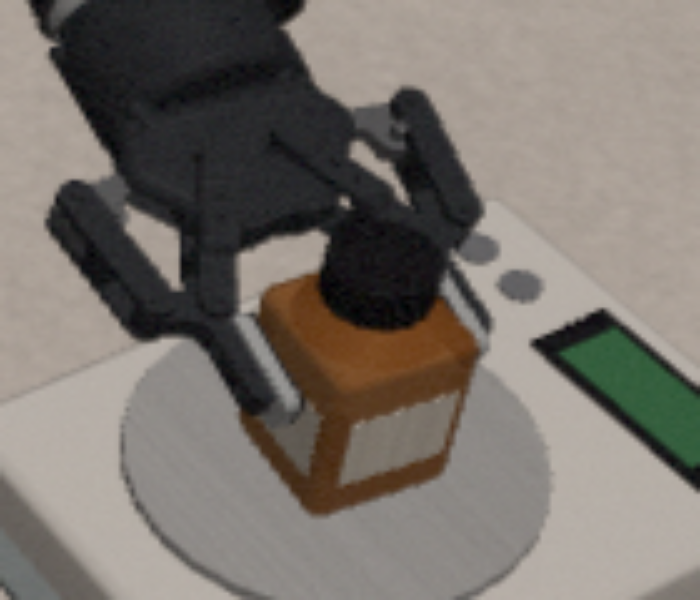

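Released and standing on the pan. I'll open fully and back away along the tool axis.

```bash
python3 -m crank '[[[0,0,0],[0,0,0],0.6],[[0,0,0],[0,0,0],1],[[0,0,0],[0,0,0],1],[[0,0,0],[0,0,0],1],[[0,0,0],[0,0,0],1],[[0,0,-0.01],[0,0,0],1],[[0,0,-0.02],[0,0,0],1],[[0,0,-0.02],[0,0,0],1],[[0,0,-0.02],[0,0,0],1],[[0,0,-0.02],[0,0,0],1],[[0,0,-0.02],[0,0,0],1],[[0,0,-0.01],[0,0,0],1],[[0,0,0],[0,0,0],1],[[0,0,0],[0,0,0],1],[[0,0,0],[0,0,0],1]]'
python3 -c "
from h import *
a=robot.grab_frame('scene');b=robot.grab_frame('top');cv2.imwrite('pics/s7.png',np.hstack([cv2.resize(a,(480,360)),cv2.resize(b[140:260,105:210],(315,360))]))"
```

```text
time: 12.22
ee_pos: [0.5112, 0.0688, 0.199]
tool_rot: [-0.417, 0.58, 0.541, 0.444]
force: [-0.7, 0.5, 0.8]
gripper_width: 0.0855
grip_force: 0.0
```

View pics/s7.png

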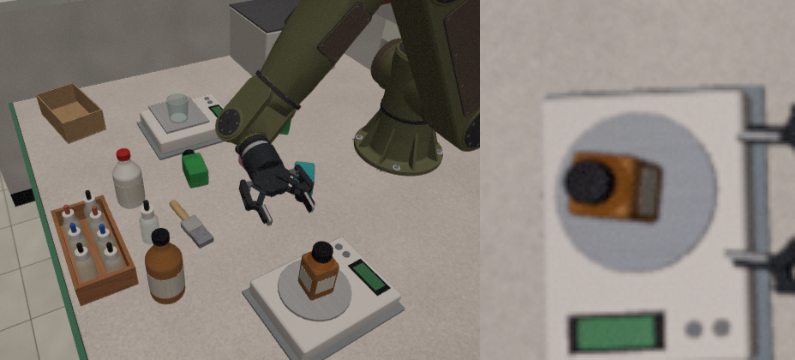

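The bottle stands upright near the centre of the pan (cap at (141.7,200.7) in the top view), the gripper is clear and the other things are where they were.

```bash
python3 -c "
from h import *
print(ray('top',(141.7,200.7),.182)[:2]-ray('top',(157.2,204),.07)[:2])
print(robot.sign_off())"
```

```text
[-0.00102425 -0.00130912]
the job is handed in; nothing more can be done
None
```

The amber bottle is standing upright, cap up, about 2 mm from the centre of the round pan by the top camera, and the job was handed in at about 12 s; in the last pictures nothing else looked moved, and no pass/fail result came back.

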